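# Try the stay of the green lift-up locker door

### The job

Two small spice lockers stand on the worktop before they are hung on the wall; try out the door stay of the one with the green door. Raise its green lift-up door by the brass pull until the stay catches, and let go so that the stay alone holds the door up; then press the red release key on the roof of the same locker so that the door comes down fully shut. Leave the door of the other locker, the white one, shut.

Things in the scene. Friction and masses are not known exactly. Their poses are not given: they have to be found in the camera images.
- green_door (a joint): angle of the green lift-up door (160 x 116 x 12 mm) of a pale-wood locker: 0 = shut, sloping 42 deg below level; grows as raised. Hinged at its upper edge, 175 mm above the worktop. Past about 0.95 rad a spring catch locks (raise to 1.05); let go, it rests on it at 0.93; hard stop 1.15. Unlatched it sinks shut in 1 to 2 s. Raising takes 2 to 4 N at the pull.
- green_pull (a point): centre of its brass pull, a cylinder 20 mm across and 20 long, axis along the hinge (y), on a thin neck at the middle of the door's lower edge, 105 mm up when shut. Pinch its flat ends from above; it turns in the fingers. The frame moves with the door: x up along the door, z out of its face; the hinge line passes x=+140, z=-32 mm of this frame along y; turning +y opens.
- green_keytop (a point): centre of the top of the same locker's red release key, a plate 24 mm (x) by 34 mm (y), 188 mm above the worktop, on the roof 76 mm behind the hinge and behind the steel catch. x points to the locker's back, z up. A spring lever: it goes down 15 mm with 1 to 4 N and springs back; held down (12 mm or more) for half a second it frees the raised door.
- white_door (a joint): angle of the white door of the other locker, 0 = shut. The lockers (176 mm deep, 160 wide, roof 165 high) are alike but for the door's colour, both with brass pull and red key, and stand side by side in either order.

How it is judged:
On the way:
1. the stay alone holds the green door up: the door stands still at more than 0.85 rad, the gripper touches nothing and has left the pull by more than 60 mm (value of joint green_door above 0.85 rad and velocity of joint green_door between -0.1 and 0.1 rad/s and distance between the grasp point and green_pull above 0.06 m and contact force between each of the arm, the fingers and anything else below 0.5 N), for 0.3 s.
At the end, for the whole second after the job is handed in: the green door is shut again (within 0.06 rad) and at rest, and the white door is shut (within 0.06 rad) (value of joint each of green_door, white_door below 0.06 rad and velocity of joint green_door above -0.05 rad/s); the robot touches nothing.
It fails at once if the white door is opened by more than 0.15 rad (value of joint white_door above 0.15 rad).
It also fails if it takes over 51 s, if anything falls off the work surface, if the arm or the gripper's body presses on something with over 40 N, if the wrist force passes 120 N, or if a joint passes its speed limit or range.

### The arm

A 6-joint arm with a two-finger parallel gripper is mounted at the origin on a cart in front of the work surface, level with it; the furniture and walls round the work are solid. World frame = base frame: x ahead of the robot, y to its left, z up, the work surface at z = 0. Lengths are in m, angles in rad, forces in N, time in s.
With the tool pointing down it reaches from about 0.375 to 0.9 m from the base axis. Payload 3.1 kg.
Tool frame: the origin (TCP) lies at the very end of the fingers, on their centre line; the grasp point (between the pads) lies 19 mm behind it; z points along the fingers, y is the line along which they close (so a half turn about z gives the same grasp; the last joint's range is limited). The gripper opens to 85 mm and grips with 20 to 120 N. Pads are 22 mm wide; open, the fingers measure 114 mm over their backs; the gripper's body (76 mm by 85 mm) begins 54 mm behind the grasp point. The pads swing forward as they close: fully open they stand 13 mm farther back than shut.
Start: joints at [-1.365, 0.527, 1.433, -0, 1.181, -0.178], TCP at [0.235, -0.579, 0.231] pointing down, gripper open.
Joint ranges: [-3.08, 3.08], [-0.75, 2.2], [0.22, 2.44], [-1.43, 4.57], [0, 2.65], [-2.85, 2.85]. Speed limits (rad/s): [2.79, 2.79, 3.14, 3.14, 3.14, 3.14].

### API

Orientations are given as a unit quaternion [x, y, z, w].
In Python, from station import sense, snapshot, camera_params, sign_off gives the robot as it stands.
- The arm moves only by the shell command python3 -m handwheel 'ROWS' [OPENING] [FORCE]. ROWS is JSON, a list that holds one entry, the list of rows, each a list of 4 numbers: the shift along the tool's x, y, z in units of 25 mm (1.0 is 25 mm), then the turn about the tool's z in units of 6 degrees (1.0 is 6 degrees). A call has 1 to 20 rows; each row shifts and turns the commanded pose from where the row before left it, along the tool's axes as they then stand; what a row does not reach is not made up. A row lasts 1/8 s, in which the tool goes at most 62.5 mm and 10.7 degrees, less where a joint would pass 70% of its speed; a pose out of reach is approached as far as the arm can. A call is refused whole if a number of a shift passes 1 or a number of a turn 1, either way. A call with a gripper value outside its range is refused whole. OPENING is the finger opening in mm, from 0 to 85.4, set as the call begins (- or left out, the last holds). The fingers move at their own pace and stop on an object; FORCE is the grip in N (left out, the last holds). Time passes only in rows, so rows that do not move let the fingers close. It gives the time, the measured TCP pose, the force, the opening and the grip force at its end, in the units of the state.
- sense(): the state, without advancing time (a new reading comes with each control period).
- snapshot(name): name is "scene" or "top" or "wrist"; returns (picture, depth): 400x640x3 uint8, red, green, blue; 400x640 float32, m along the optical axis (not along the pixel's ray), 0 where there is no reading.
- camera_params(name): a dict with "mtx" (3x3 intrinsics, pixels), "extrinsics" (4x4, takes a point from camera to world coordinates); the wrist camera has in their place "hand_eye" (4x4, takes a point from camera to tool coordinates, whose origin is the TCP and whose axes are the flange's). Camera axes: x right, y up, looking along -z (the intrinsics and any distortion apply to the point x, -y, -z); pixel columns grow to the right and rows downward; lengths in m; the calibration is good to about 2 mm. A picture is of the moment at which its call begins: read the wrist's pose just before it. camera_params takes no time and is no camera call.
- sign_off(): hands the job in; it is judged then, once.
The state is a dict: "t": time; "q": joint angles; "qd": joint speeds; "tau": joint torques, N m; "tcp_pos": TCP position; "tool_rot": TCP orientation; "force": force on the tool from outside, world axes, zero at the start; "ft_torque": the same for the moment, N m; "finger_gap": opening from 0.0 (shut) to 1.0 (fully open); "gripper_force": force on a finger pad.
Only numpy, scipy, OpenCV 4.12 (cv2) and the standard library are available. Lean on these libraries where they do the work, as an engineer would, in place of code of your own. Each camera call takes 0.05 s, during which the arm holds its last target. There are 200 camera calls.

## Working session

There is one attempt and no reset: what is moved stays moved. The work goes in short steps, Python scripts to look and compute and a shell command to move; the robot and the scene stay as the last step left them, time stands still between calls to the robot, and variables do not carry over. Pictures are saved under pics/ and viewed, at most 10 in all, crops included, and the job is handed in when it is done.

```bash
mkdir -p pics; ls; python3 - <<'E'
from station import *
import cv2,numpy as np
s=sense();print(s['t'],s['tcp_pos'],s['tool_rot'],s['finger_gap'])
for n in('scene','top'):
    p,d=snapshot(n);cv2.imwrite(f'pics/{n}0.png',p[:,:,::-1]);np.savez(f'/tmp/{n}0.npz',p=p,d=d)
    c=camera_params(n);print(n,c)
print(camera_params('wrist'))
E
```

```text
pics
0.0 [ 0.23448381 -0.57856931  0.23031384] [ 9.81547684e-01  1.91214352e-01 -1.53659814e-05 -1.10240576e-03] 1.0003759625341786
scene {'mtx': array([[419.50220325,   0.        , 317.6341526 ],
       [  0.        , 419.50220325, 206.03247528],
       [  0.        ,   0.        ,   1.        ]]), 'extrinsics': array([[-0.87240636,  0.30962452, -0.37820604,  0.20826001],
       [-0.48877885, -0.55019055,  0.67704179,  0.33356999],
       [ 0.00154336,  0.77551468,  0.63132765,  0.74629658],
       [ 0.        ,  0.        ,  0.        ,  1.        ]])}
top {'mtx': array([[441.55953247,   0.        , 320.66486715],
       [  0.        , 441.55953247, 204.95905431],
       [  0.        ,   0.        ,   1.        ]]), 'extrinsics': array([[-0.02784977,  0.98642979, -0.16180437,  0.38093283],
       [-0.9994863 , -0.02491094,  0.02016367, -0.22194069],
       [ 0.01585934,  0.16228281,  0.98661683,  1.02860169],
       [ 0.        ,  0.        ,  0.        ,  1.        ]])}
{'mtx': array([[331.55209195,   0.        , 321.21305515],
       [  0.        , 331.55209195, 203.08571883],
       [  0.        ,   0.        ,   1.        ]]), 'hand_eye': array([[ 1.07593882e-03,  9.62396651e-01,  2.71645961e-01,
         6.84198221e-02],
       [ 9.99999366e-01, -1.12549248e-03,  2.66231093e-05,
        -5.86197335e-04],
       [ 3.31357478e-04,  2.71645760e-01, -9.62397252e-01,
        -1.42844118e-01],
       [ 0.00000000e+00,  0.00000000e+00,  0.00000000e+00,
         1.00000000e+00]])}
```

View pics/scene0.png

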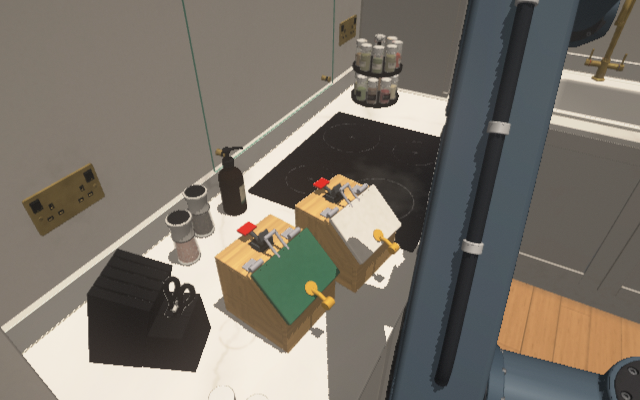

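View pics/top0.png

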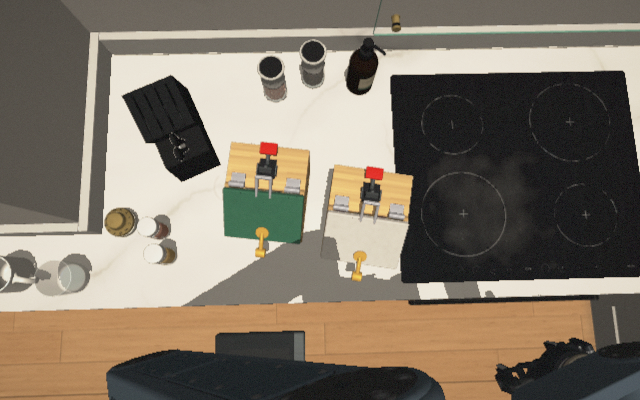

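The scene view shows the green locker at about (280,280) and the white one at (350,230). In the top view the green door is at (264,213), its pull at about (261,240) and its key at (269,148). The white locker is to its right, about 20 mm away.

```bash
cat > h.py <<'E'
import numpy as np,cv2
from station import *
def ray(c,E,u,v):
    K=c['mtx'];r=np.array([(u-K[0,2])/K[0,0],-(v-K[1,2])/K[1,1],-1.]);return E[:3,3],E[:3,:3]@r
def plane(c,E,u,v,z):
    o,r=ray(c,E,u,v);return o+r*(z-o[2])/r[2]
def cloud(c,E,d):
    K=c['mtx'];v,u=np.mgrid[:400,:640]
    P=np.stack([(u-K[0,2])/K[0,0]*d,-(v-K[1,2])/K[1,1]*d,-d],-1);return P@E[:3,:3].T+E[:3,3]
def masks(p):
    h=cv2.cvtColor(p,cv2.COLOR_RGB2HSV).astype(int);H,S,V=h[...,0],h[...,1],h[...,2]
    return dict(red=((H<6)|(H>174))&(S>180)&(V>120),green=(H>65)&(H<95)&(S>100)&(V>50),brass=(H>15)&(H<26)&(S>165)&(V>120))
def blobs(m,amin=25):
    n,l,st,ce=cv2.connectedComponentsWithStats(m.astype(np.uint8))
    return [(st[i],ce[i],l==i) for i in range(1,n) if st[i,4]>=amin]
E
python3 - <<'E'
from h import *
for n in('scene','top'):
    z=np.load(f'/tmp/{n}0.npz');c=camera_params(n);E=c['extrinsics'];P=cloud(c,E,z['d']);M=masks(z['p'])
    for k in M:
        for st,ce,m in blobs(M[k]):
            if k=='green' and st[4]<500: continue
            q=P[m&(z['d']>0)]
            print(n,k,st,ce.round(1),'med',np.median(q,0).round(3),'z5/95',np.percentile(q[:,2],[5,95]).round(3),'plane',plane(c,E,*ce,.188 if k=='red' else .105).round(4))
            if k=='green':
                r=cv2.minAreaRect(np.argwhere(m)[:,::-1].astype(np.float32));print(cv2.boxPoints(r).round(1).tolist())
                g=q-q.mean(0);print('normal',np.linalg.svd(g,full_matrices=False)[2][2].round(4))
            if k=='brass' and n=='top': 
                ys=np.argwhere(m)
                for row in range(st[1],st[1]+st[3]): 
                    x=ys[ys[:,0]==row][:,1];print(row,x.min(),x.max(),P[row,int(x.mean())].round(3))
E
```

```text
scene red [313 178  16  11  95] [320.8 182.8] med [ 0.579 -0.345  0.186] z5/95 [0.005 0.188] plane [ 0.5771 -0.3413  0.188 ]
scene red [238 222  18  13 121] [246.4 228.2] med [ 0.633 -0.137  0.186] z5/95 [0.184 0.188] plane [ 0.6315 -0.1354  0.188 ]
scene brass [374 230  25  21 125] [385.2 239.8] med [ 0.407 -0.311  0.116] z5/95 [0.108 0.125] plane [ 0.405  -0.3244  0.105 ]
scene brass [305 282  30  26 242] [318.3 293.5] med [ 0.463 -0.112  0.116] z5/95 [0.109 0.126] plane [ 0.4608 -0.1217  0.105 ]
top red [260 143  17  12 183] [268.2 148.4] med [ 0.634 -0.139  0.188] z5/95 [0.185 0.191] plane [ 0.6341 -0.1391  0.188 ]
top red [365 167  18  13 186] [374. 173.] med [ 0.579 -0.345  0.188] z5/95 [0.186 0.19 ] plane [ 0.5796 -0.3452  0.188 ]
top green [ 224  188   79   55 2110] [261.8 215.7] med [ 0.506 -0.122  0.145] z5/95 [0.111 0.179] plane [ 0.5126 -0.1163  0.105 ]
[[219.3000030517578, 234.3000030517578], [224.3000030517578, 187.39999389648438], [304.1000061035156, 195.89999389648438], [299.1000061035156, 242.89999389648438]]
normal [-0.6629  0.0881  0.7435]
top brass [256 228  12  1
[... 1559 characters left out ...]
 -0.316  0.119]
260 358 362 [ 0.414 -0.318  0.118]
261 358 360 [ 0.412 -0.316  0.12 ]
262 358 360 [ 0.41  -0.315  0.121]
263 360 360 [ 0.408 -0.318  0.119]
264 359 359 [ 0.406 -0.315  0.12 ]
265 359 359 [ 0.404 -0.315  0.12 ]
top brass [353 266   9  10  33] [357.4 271.8] med [ 0.388 -0.311  0.115] z5/95 [0.112 0.119] plane [ 0.3901 -0.313   0.105 ]
266 357 357 [ 0.402 -0.311  0.119]
267 357 359 [ 0.4   -0.313  0.119]
268 357 359 [ 0.398 -0.313  0.117]
269 357 359 [ 0.396 -0.313  0.116]
270 357 357 [ 0.394 -0.311  0.115]
271 357 358 [ 0.392 -0.311  0.113]
272 354 358 [ 0.39  -0.309  0.112]
273 353 359 [ 0.388 -0.309  0.114]
274 355 361 [ 0.386 -0.313  0.116]
275 357 361 [ 0.384 -0.315  0.112]
```

```bash
python3 - <<'E'
import cv2
a=cv2.imread('pics/top0.png')[135:275,210:420];b=cv2.imread('pics/scene0.png')[205:350,205:345]
cv2.imwrite('pics/c1.png',cv2.resize(a,None,fx=3.8,fy=3.8,interpolation=cv2.INTER_CUBIC))
E
```

```text
(no output)
```

View pics/c1.png

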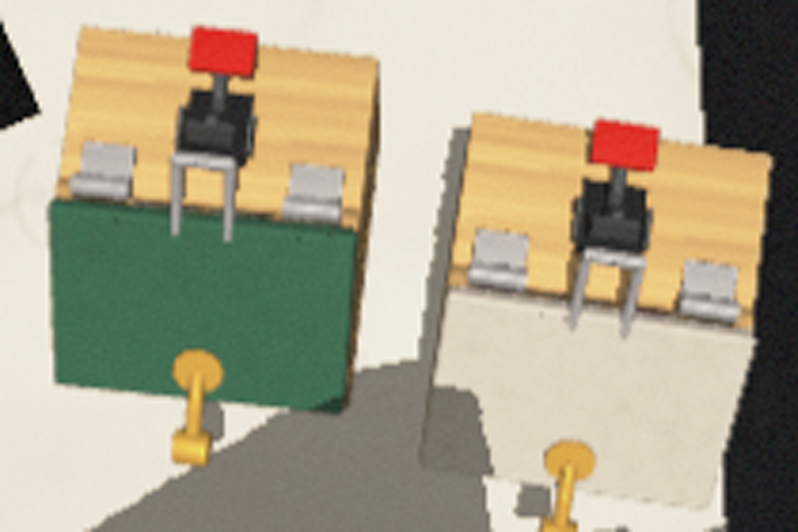

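The crop shows the green pull's brass barrel at (191,447), which is top-view pixel (260,253). It sits clear of the door's lower edge on its neck, with the locker yawed about -7.4°. I take the pull at about (0.435, -0.1135, 0.105) and the key at (0.634, -0.139, 0.188). First I rise and turn, then traverse.

```bash
python3 -m handwheel '[[[0,0,-0.4,0.98],[0,0,-0.4,0.98],[0,0,-0.4,0.98],[0,0,-0.4,0.98],[0,0,-0.4,0.98]]]' 55 && python3 -m handwheel '[[[0.28,-0.97,0,0],[0.28,-0.97,0,0],[0.28,-0.97,0,0],[0.28,-0.97,0,0],[0.28,-0.97,0,0],[0.28,-0.97,0,0],[0.28,-0.97,0,0],[0.28,-0.97,0,0],[0.28,-0.97,0,0],[0.28,-0.97,0,0],[0.28,-0.97,0,0],[0.28,-0.97,0,0],[0.28,-0.97,0,0],[0.28,-0.97,0,0],[0.28,-0.97,0,0],[0.28,-0.97,0,0],[0.28,-0.97,0,0],[0.28,-0.97,0,0],[0.28,-0.97,0,0],[0.28,-0.97,0,0]]]' && python3 -m handwheel '[[[0,0,0.9,0],[0,0,0.9,0],[0,0,0.6,0],[0,0,0,0],[0,0,0,0]]]'
cat > w.py <<'E'
from h import *
from scipy.spatial.transform import Rotation as R
import sys
s=sense();p,d=snapshot('wrist');c=camera_params('wrist')
T=np.eye(4);T[:3,:3]=R.from_quat(s['tool_rot']).as_matrix();T[:3,3]=s['tcp_pos'];E=T@c['hand_eye']
cv2.imwrite(f'pics/{sys.argv[1]}.png',p[:,:,::-1]);np.savez('/tmp/w.npz',p=p,d=d,E=E)
print(s['t'],s['tcp_pos'],'x dir deg',np.degrees(np.arctan2(T[1,0],T[0,0])).round(2))
M=masks(p);P=cloud(c,E,d)
for k in M:
    for st,ce,m in blobs(M[k],60):
        q=P[m&(d>0)];print(k,st,ce.round(1),np.median(q,0).round(4) if len(q) else '',plane(c,E,*ce,.188 if k=='red' else .105).round(4))
E
python3 w.py w1
```

```text
t: 0.72
tcp_pos: [0.2345, -0.5788, 0.281]
tool_rot: [0.998, -0.066, -0.0, -0.001]
force: [0.4, 0.3, 0.3]
finger_gap: 0.639
gripper_force: 0.0
t: 3.22
tcp_pos: [0.4357, -0.1146, 0.2814]
tool_rot: [0.998, -0.064, 0.0, 0.0]
force: [1.4, -0.5, 0.6]
finger_gap: 0.646
gripper_force: 0.0
t: 3.85
tcp_pos: [0.4359, -0.116, 0.2219]
tool_rot: [0.998, -0.064, 0.0, 0.0]
force: [-0.0, 0.5, 0.0]
finger_gap: 0.643
gripper_force: 0.0
3.85 [ 0.43587856 -0.11602059  0.22186632] x dir deg -7.34
```

View pics/w1.png

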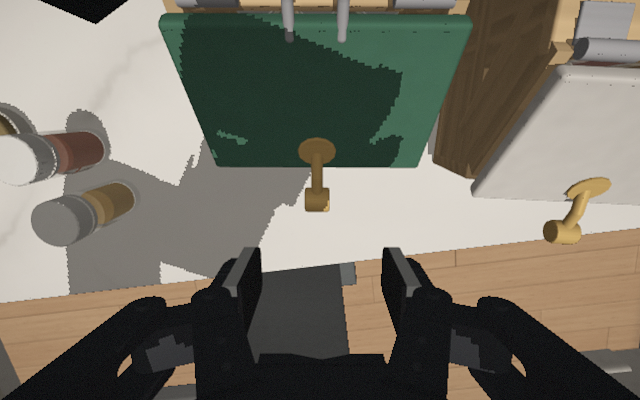

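The wrist view shows the barrel at about (317,201), between the fingers, with the door edges level in the image, so the yaw is right.

```bash
python3 - <<'E'
from h import *
z=np.load('/tmp/w.npz');c=camera_params('wrist');E=z['E'];P=cloud(c,E,z['d'])
print(plane(c,E,317,201,.108), plane(c,E,305,201,.108),plane(c,E,329,201,.108));print([P[r,317].round(3) for r in range(184,218,3)])
print([plane(c,E,u,15,.175).round(4) for u in(165,470)],[plane(c,E,u,166,.11).round(4) for u in(218,415)])
E
```

```text
[ 0.43389457 -0.11209538  0.108     ] [ 0.43511499 -0.10253537  0.108     ] [ 0.43267415 -0.12165541  0.108     ]
[array([ 0.45 , -0.114,  0.118]), array([ 0.447, -0.114,  0.117]), array([ 0.445, -0.114,  0.116]), array([ 0.442, -0.113,  0.115]), array([ 0.44 , -0.113,  0.114]), array([ 0.437, -0.113,  0.115]), array([ 0.435, -0.112,  0.115]), array([ 0.433, -0.112,  0.115]), array([ 0.43 , -0.112,  0.114]), array([ 0.426, -0.111,  0.111]), array([ 0.39 , -0.105,  0.001]), array([ 0.386, -0.104,  0.   ])]
[array([ 0.56  , -0.0508,  0.175 ]), array([ 0.5402, -0.206 ,  0.175 ])] [array([ 0.472 , -0.0398,  0.11  ]), array([ 0.4527, -0.1911,  0.11  ])]
```

```bash
python3 -m handwheel '[[[-0.09,-0.13,0,0],[0,0,0.8,0],[0,0,0.9,0],[0,0,0.9,0],[0,0,0.9,0],[0,0,0.9,0],[0,0,0.9,0],[0,0,0,0],[0,0,0,0]]]' && python3 -m handwheel '[[[0,0,0,0],[0,0,0,0],[0,0,0,0],[0,0,0,0],[0,0,0,0]]]' 10 40; python3 w.py w2
```

```text
t: 5.03
tcp_pos: [0.4342, -0.1129, 0.0895]
tool_rot: [0.998, -0.064, 0.001, 0.0]
force: [0.1, 0.3, 0.7]
finger_gap: 0.647
gripper_force: 0.0
t: 5.65
tcp_pos: [0.4343, -0.1123, 0.0897]
tool_rot: [0.998, -0.065, 0.001, -0.0]
force: [1.4, 4.1, 6.3]
finger_gap: 0.226
gripper_force: 40.8
5.65 [ 0.4342651  -0.11225855  0.08967138] x dir deg -7.42
```

View pics/w2.png

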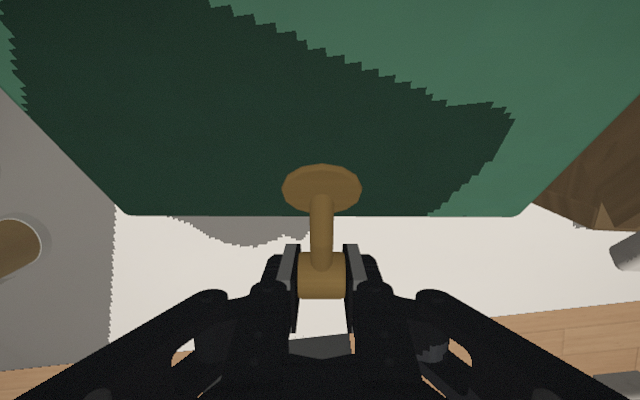

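The pull is pinched squarely between the pads, with the barrel at (322,275). I now raise it along the arc to about 1.07 rad.

```bash
python3 -m handwheel '[[[-0.27,0,-0.55,0],[-0.21,0,-0.58,0],[-0.15,0,-0.6,0],[-0.08,0,-0.61,0],[-0.02,0,-0.62,0],[0.05,0,-0.61,0],[0.12,0,-0.6,0],[0.18,0,-0.59,0],[0.24,0,-0.56,0],[0.30,0,-0.54,0],[0,0,0,0],[0,0,0,0],[0,0,0,0]]]'; python3 w.py w3
```

```text
t: 7.32
tcp_pos: [0.4369, -0.1126, 0.2349]
tool_rot: [0.998, -0.064, -0.001, -0.001]
force: [-0.4, 2.9, -1.0]
finger_gap: 0.223
gripper_force: 40.0
7.325 [ 0.43691622 -0.11255932  0.234866  ] x dir deg -7.36
```

View pics/w3.png

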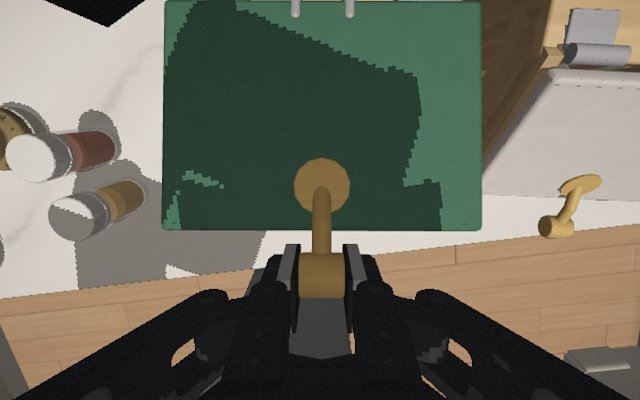

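The door is up: its face is nearly level and fills the view at (160–480, 0–230), with the pull still held. I now release it and retreat upward.

```bash
python3 -m handwheel '[[[0,0,0,0],[0,0,0,0],[0,0,0,0],[0,0,0,0],[0,0,0,0]]]' 55 && python3 -m handwheel '[[[0,0,-0.4,0],[0,0,-0.8,0],[0,0,-0.8,0],[0,0,-0.8,0],[0,0,-0.6,0],[0,0,0,0],[0,0,0,0],[0,0,0,0],[0,0,0,0],[0,0,0,0]]]'; python3 w.py w4
```

```text
t: 8.0
tcp_pos: [0.4377, -0.1132, 0.2354]
tool_rot: [0.998, -0.064, 0.0, 0.0]
force: [-0.5, -0.1, 0.9]
finger_gap: 0.643
gripper_force: 0.0
t: 9.25
tcp_pos: [0.4376, -0.1131, 0.32]
tool_rot: [0.998, -0.064, -0.0, -0.0]
force: [-0.2, -0.5, -0.2]
finger_gap: 0.645
gripper_force: 0.0
9.25 [ 0.4376029  -0.11313859  0.32000351] x dir deg -7.36
```

View pics/w4.png

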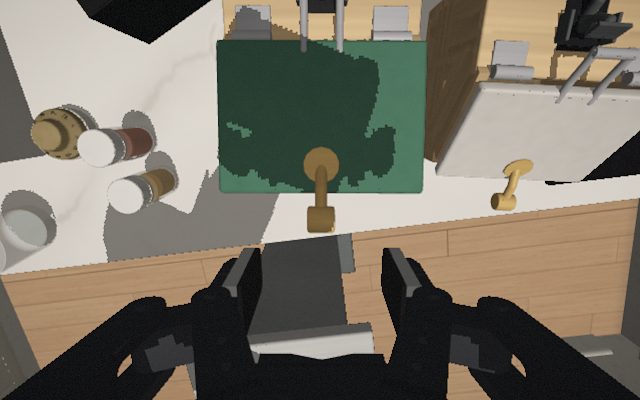

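The stay holds the door up: the pull rests at (320,218) and the gripper is clear by about 100 mm. Next I close the fingers and go over the key.

```bash
python3 -m handwheel '[[[0.88,0,0,0],[0.88,0,0,0],[0.88,0,0,0],[0.88,0,0,0],[0.88,0,0,0],[0.88,0,0,0],[0.88,0,0,0],[0.88,0,0,0],[0.88,0,0,0],[0,0,0.6,0],[0,0,0,0],[0,0,0,0]]]' 0 40; python3 - <<'E'
from h import *
# from the raised-door wrist picture: door angle; from first top picture: catch heights
z=np.load('/tmp/w.npz');c=camera_params('wrist');P=cloud(c,z['E'],z['d']);q=P[70:180,230:300].reshape(-1,3);g=q-q.mean(0);n=np.linalg.svd(g,full_matrices=False)[2][2];n*=np.sign(n[2])
u=np.array([.9918,-.128,0]);print('door angle',np.arctan2(n@u,n[2])+np.radians(42))
z=np.load('/tmp/top0.npz');c=camera_params('top');P=cloud(c,c['extrinsics'],z['d']);L=P-[.634,-.139,0]
x=L@u;y=L@[.128,.9918,0]
for a in range(-90,20,6):
    m=(abs(y)<.02)&(x>a/1e3)&(x<(a+6)/1e3)&(z['d']>0);print(a,P[m][:,2].max().round(3),end='; ')
E
python3 w.py w5
```

```text
t: 10.8
tcp_pos: [0.6331, -0.1382, 0.3049]
tool_rot: [0.998, -0.064, -0.001, -0.0]
force: [0.4, 0.7, 0.7]
finger_gap: -0.002
gripper_force: 0.0
door angle 1.0280433528156432
-90 0.186; -84 0.191; -78 0.198; -72 0.205; -66 0.21; -60 0.21; -54 0.189; -48 0.204; -42 0.201; -36 0.196; -30 0.18; -24 0.185; -18 0.186; -12 0.191; -6 0.191; 0 0.193; 6 0.191; 12 0.19; 10.8 [ 0.63306864 -0.13823746  0.30493037] x dir deg -7.36
red [554 214  45  26 164] [574.3 222. ] [ 0.5875 -0.3397  0.1876] [ 0.5852 -0.3428  0.188 ]Traceback (most recent call last):
  File "<stdin>", line 8, in <module>
    return umr_maximum(a, axis, None, out, keepdims, initial, where)
ValueError: zero-size array to reduction operation maximum which has no identity
```

View pics/w5.png

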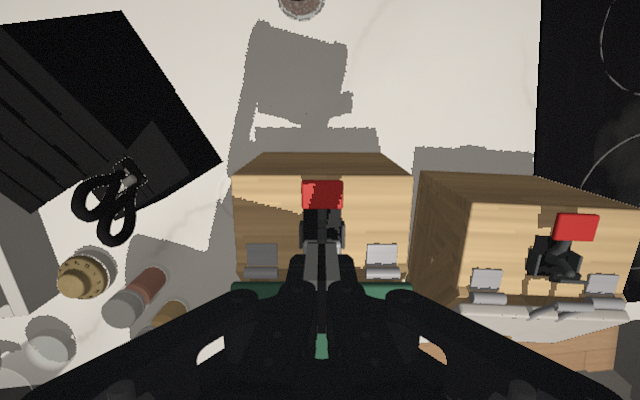

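```bash
python3 - <<'E'
from h import *
u=np.array([.9918,-.128,0])
z=np.load('/tmp/w.npz');c=camera_params('wrist');h=cv2.cvtColor(z['p'],cv2.COLOR_RGB2HSV)
m=(h[...,1]>150)&((h[...,0]<8)|(h[...,0]>172));m[:,400:]=0;m[:,:280]=0;m[:170]=0;m[215:]=0
ce=np.argwhere(m).mean(0)[::-1];k=plane(c,z['E'],*ce,.188);P=cloud(c,z['E'],z['d']);print(m.sum(),ce,k,np.median(P[m],0))
d0=k-sense()['tcp_pos'];print('tool dx',d0@u,'dy',-d0@[.128,.9918,0])
for n in('top','scene'):
    p,d=snapshot(n);c=camera_params(n);P=cloud(c,c['extrinsics'],d);g=masks(p)['green']&(d>0)
    g=cv2.erode(g.astype(np.uint8),np.ones((5,5)))>0
    if g.sum()<50: print(n,'few');continue
    q=P[g];q=q[np.linalg.norm(q-np.median(q,0),axis=1)<.09];g0=q-q.mean(0);v=np.linalg.svd(g0,full_matrices=False)[2][2];v*=np.sign(v[2]);print(n,g.sum(),'angle',np.arctan2(v@u,v[2])+np.radians(42),v,sense()['t'])
E
```

```text
1191 [321.67674223 194.11670865] [ 0.63521678 -0.1385429   0.188     ] [ 0.63538736 -0.13865007  0.18830808]
tool dx 0.0018326152997568423 dy -8.373007583153505e-05
top few
scene few
```

```bash
python3 -m handwheel '[[[0.1,0,0.8,0],[0,0,0.9,0],[0,0,0.9,0],[0,0,0.9,0],[0,0,0.6,0],[0,0,0.3,0],[0,0,0.2,0],[0,0,0.2,0],[0,0,0.2,0],[0,0,0.2,0],[0,0,0,0],[0,0,0,0]]]'
```

```text
t: 12.45
tcp_pos: [0.6364, -0.139, 0.1754]
tool_rot: [0.998, -0.064, -0.0, 0.0]
force: [2.3, -1.1, 3.3]
finger_gap: 0.005
gripper_force: 1.4
```

```bash
python3 -m handwheel '[[[0,0,0.07,0],[0,0,0,0],[0,0,0,0],[0,0,0,0],[0,0,0,0],[0,0,0,0],[0,0,0,0],[0,0,0,0],[0,0,0,0],[0,0,0,0]]]' && python3 -m handwheel '[[[0,0,-0.4,0],[0,0,-0.9,0],[0,0,-0.9,0],[0,0,-0.9,0],[0,0,-0.9,0],[0,0,-0.9,0],[0.8,0,0,0],[0.8,0,0,0],[0,0,0,0],[0,0,0,0],[0,0,0,0],[0,0,0,0],[0,0,0,0],[0,0,0,0],[0,0,0,0],[0,0,0,0],[0,0,0,0],[0,0,0,0]]]'; python3 - <<'E'
from h import *
u=np.array([.9918,-.128,0])
p,d=snapshot('scene');cv2.imwrite('pics/s6.png',p[:,:,::-1])
p,d=snapshot('top');cv2.imwrite('pics/t6.png',p[:,:,::-1])
E
```

```text
t: 13.7
tcp_pos: [0.6367, -0.1391, 0.1749]
tool_rot: [0.998, -0.064, 0.0, 0.0]
force: [-0.9, -0.5, 7.5]
finger_gap: -0.002
gripper_force: 4.0
t: 15.95
tcp_pos: [0.6762, -0.144, 0.2961]
tool_rot: [0.998, -0.064, -0.0, 0.0]
force: [0.2, -1.0, 0.7]
finger_gap: -0.004
gripper_force: 0.0
```

View pics/s6.png

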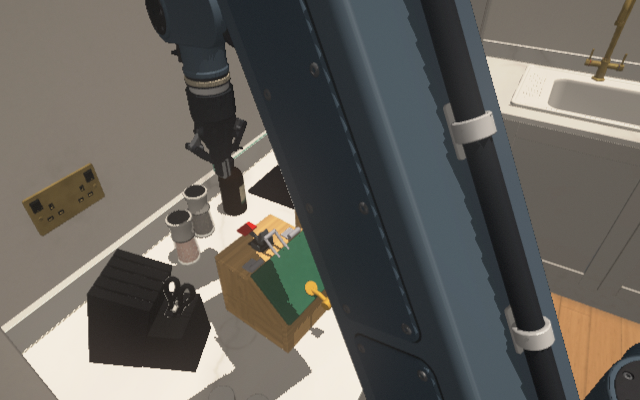

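The scene view shows the green door down, with the pull back at about (316,293) as in the first picture. I'll check it by numbers against that picture.

```bash
python3 - <<'E'
from h import *
u=np.array([.9918,-.128,0]);z=np.load('/tmp/scene0.npz')
p,d=snapshot('scene');c=camera_params('scene')
H=lambda p:cv2.erode(((p[...,1]>p[...,0]*1.3)&(p[...,1]>40)&(p[...,1]>p[...,2]*1.1)).astype(np.uint8),np.ones((5,5)))>0
m=H(p)&H(z['p'])&(d>0)&(z['d']>0)
m[:240]=0
print(m.sum(),'depth change mm',np.percentile((d-z['d'])[m]*1e3,[5,50,95]))
for D in(d,z['d']):
    q=cloud(c,c['extrinsics'],D)[m];v=np.linalg.svd(q-q.mean(0),full_matrices=False)[2][2];v*=np.sign(v[2]);print('angle',np.arctan2(v@u,v[2])+np.radians(42))
s=sense();print(s['t'],s['force'])
E
```

```text
1972 depth change mm [-3.05621326  0.01960993  3.14531028]
angle -0.0007985782101527228
angle -0.0013834726637783623
16.1 [-0.48455228  0.04553567  0.34000314]
```

```bash
python3 -c "
from station import *
print(sign_off())"
```

```text
the job is handed in; nothing more can be done
None
```

The green door was raised until the stay held it alone, then brought down with the red key and measured fully shut. I never touched the white door, and I handed the job in at about 16 s; no verdict came back.

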